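# Open the lock rack's lid to its stop and put the lock away

## Robot

A 6-joint arm with a two-finger parallel gripper is mounted at the origin on the work surface. World frame = base frame: x ahead of the robot, y to its left, z up, the work surface at z = 0. Lengths are in mm, angles in rad, forces in N, time in s.
With the tool pointing down it reaches from about 275 to 1000 mm from the base axis. Payload 8.4 kg.
Tool frame: the origin (TCP) lies on the centre line of the jaws, within the pads' length; the fingertips stand 17 mm ahead of it and the grasp point (between the pads) lies 2 mm behind it (r.tcp_to_tips is the z of the fingertips in the tool frame, in mm); z points along the fingers, y is the direction in which the jaws open and shut (so a half turn about z gives the same grasp; the last joint's range is limited). The gripper opens to 85 mm and grips with 20 to 120 N. Pads are 22 mm wide; open, the fingers measure 114 mm over their backs; the gripper's body (76 mm by 85 mm) begins 54 mm behind the grasp point. The pads swing forward as they close: fully open they stand 13 mm farther back than shut.
Start: joints at [-1.306, 0.353, 1.633, -0, 1.155, -0.002], TCP at [164.777, -602.89, 248.281] pointing down, gripper open.
Joint ranges: [-2.63, 2.63], [-0.92, 2.1], [0.06, 2.66], [-1.3, 4.44], [0, 2.69], [-3.02, 3.02]. Speed limits (rad/s): [2.22, 2.22, 2.79, 3.14, 3.14, 3.14].

## Interface

Orientations are given as [roll, pitch, yaw] about the fixed x, y, z axes, in that order (R = Rz(yaw) Ry(pitch) Rx(roll)).
In Python, from rig import r, cams, job gives the robot as it stands.
- The arm moves only by the tool drive_tool, never from a script. Its argument "deltas" is a list of rows, each a list of 4 numbers: the shift along the tool's x, y, z in cm, then the turn about the tool's z in rad. In form: [[x, y, z, roll], ...]. A call has 1 to 12 rows; each row shifts and turns the commanded pose from where the row before left it, along the tool's axes as they then stand; what a row does not reach is not made up. A row lasts 1/12 s, in which the tool goes at most 41.7 mm and 7.16 degrees, less where a joint would pass 70% of its speed; a pose out of reach is approached as far as the arm can. A call with a gripper value outside its range is refused whole. "jaw" is the closure, from 0 (fully open) to 1 (shut), set as the call begins (left out, the last holds). The fingers move at their own pace and stop on an object; "force" is the grip in N (left out, the last holds). Time passes only in rows, so rows that do not move let the fingers close. It gives the time, the measured TCP pose, the force and the opening at its end, in the units of the state.
- r.sense(): the state, without advancing time (a new reading comes with each control period).
- cams.grab_frame(name): name is "scene" or "top"; returns (picture, depth): 384x512x3 uint8, red, green, blue; 384x512 float32, mm along the optical axis (not along the pixel's ray), 0 where there is no reading.
- cams.camera_params(name): a dict with "fx", "fy", "cx", "cy" (pixels), "R" (3x3) and "t" (3): a world point X has camera coordinates R X + t. Camera axes: x right, y down, z forward; pixel columns grow to the right and rows downward; lengths in mm; the calibration is good to about 2 mm. A picture is of the moment at which its call begins. camera_params takes no time and is no camera call.
- job.sign_off(): hands the job in, once; it reports no verdict.
The state is a dict: "clock": time; "qpos": joint angles; "qvel": joint speeds; "joint_efforts": joint torques, N m; "eef_pos": TCP position; "tcp_rot": TCP orientation; "contact_force": force on the tool from outside, world axes, zero at the start; "wrist_torque": the same for the moment, N m; "opening": opening from 0.0 (shut) to 1.0 (fully open).
Only numpy, scipy, OpenCV 4.12 (cv2) and the standard library are available. Lean on these libraries where they do the work, as an engineer would, in place of code of your own. Each camera call takes 0.05 s, during which the arm holds its last target. There are 200 camera calls.

## Task

Put the loose aluminium window lock away: lift the lid of the sloping galvanised rack by its black tab and ease it all the way back until it rests on its stop, without slamming or forcing it. Then set the lock down (lowered in, not dropped) on its base in the empty pigeonhole, the one with the blue pad, leaving the lid open on its stop. Leave the locks already in the rack, the restrictor and the white trickle vent where they are.

Things in the scene. Friction and masses are not known exactly. Their poses are not given: they have to be found in the camera images.
- rack: Fixed galvanised rack, 170 (x) x 280 (y) mm, floor and rim sloping 15 deg, low side to the robot: three pigeonholes along y, each 88 wide, 162 front to back, 46 mm deep, 92 mm apart, walls 4 mm. Origin at table height under its middle; +x away from the robot to the hinge, z up. Front rim 60 mm high at x = -95 mm, rear rim 104 mm. Two stop brackets stand behind the hinge.
- hinge (a point): Middle of the lid's hinge line, which runs along the rack's y axis, on the rear rim 69 mm in +x from the rack's origin and 104 mm above the table.
- lid (a joint): Lid angle in rad: 0 = shut (lying on the sloping rim, front edge low), grows as the front edge rises and swings back. The lid stands upright at 1.83; its stop lies somewhat beyond that and has to be felt. The hinge is stiff (up to about 8 N at the free edge), so the lid stays where it is left.
- tab (a point): Middle of the top edge of the black flat pull tab on the outside of the lid: 10 mm thick (along the lid's depth), 70 mm wide (along the hinge direction), standing 34 mm off the lid. The aluminium lid is 172 mm deep from hinge to front edge, 280 wide, 6 mm thick, with its underside on the rim and no front overhang to hook; the tab's middle is 150 mm from the hinge line.
- lock: The loose aluminium window lock lying on its base on the counter, left or right of the rack: base plate 80 (x) x 24 (y) x 8 mm, on it a block 44 x 24 mm reaching to 30 mm above the base, dark cam on top to 36 mm. About 120 g. Origin at the centre of the underside, z up.
- pad: Thin blue pad (130 x 78 x 3 mm) fixed on the sloping floor of the one empty pigeonhole, seen only once the lid is open. Origin at the middle of the pigeonhole's floor, under the pad (floor 38 mm above the table there); axes are parallel to the rack's (x towards the hinge, z vertical, not tilted); the floor rises 15 deg towards +x.
- stock_a: A lock like the loose one, already in a pigeonhole; leave it. Origin on the floor under its middle.
- stock_b: Another lock in another pigeonhole; leave it. Origin on the floor under its middle.
- restrictor: Chrome window restrictor, about 86 x 24 x 18 mm, lying on the counter on the other side of the rack from the lock; leave it. Origin at the centre of its base plate's underside.
- vent: White trickle vent, 280 (x) x 24 x 12 mm, lying on the counter on the left; leave it. Origin at the centre of its underside.
Mind the look-alikes: they are no part of the job. What is shaped like the lock but green or red is not meant.

How it is judged (in metres and radians):
On the way, in this order (a step that is already met when the one before it is completed fails the run):
1. the lid rests on its stop, with the lock still outside the empty pigeonhole (value of joint lid above 2 rad and not (x of lock in the frame of pad between -0.07 and 0.07 m and y of lock in the frame of pad between -0.032 and 0.032 m and z of lock in the frame of pad between -0.02 and 0.035 m)), for 0.2 s.
2. the lock, held by the fingers, has been lowered into the pigeonhole with the blue pad (x of lock in the frame of pad between -0.07 and 0.07 m and y of lock in the frame of pad between -0.035 and 0.035 m and z of lock in the frame of pad between -0.02 and 0.035 m and contact force between the fingers and lock above 0.3 N), for 0.1 s.
At the end, for the whole second after the job is handed in: The lid rests on its stop (joint at least 2.0 rad; the stop is at 2.05) and is still; the lock lies at rest on its base (within 24 deg of upright) inside the pigeonhole with the blue pad (its origin within 70 mm along x, 32 mm along y and less than 35 mm above the pad's origin) (value of joint lid above 2 rad and x of lock in the frame of pad between -0.07 and 0.07 m and y of lock in the frame of pad between -0.032 and 0.032 m and z of lock in the frame of pad between -0.02 and 0.035 m and angle between lock's own z axis and vertical below 0.42 rad and linear speed of lock below 0.02 m/s and velocity of joint lid below 0.05 rad/s); the robot touches nothing.
It fails at once if the lid is slammed onto its stop (faster than 1.5 rad/s in the last 0.08 rad) (value of joint lid above 1.97 rad and velocity of joint lid above 1.5 rad/s).
It fails at once if the lid is forced against its stop (more than 40 N from the robot on the panel there) (value of joint lid above 2 rad and contact force between any of the fingers, the arm and lid_c0 above 40 N).
It fails at once if a stocked lock is moved more than 30 mm (distance of any of stock_a, stock_b from where it was at the start of the episode above 0.03 m).
It fails at once if the restrictor or the vent is moved more than 30 mm (distance of any of restrictor, vent from where it was at the start of the episode above 0.03 m).
It also fails if it takes over 64 s, if anything falls off the work surface, if the arm or the gripper's body presses on something with over 40 N, if the wrist force passes 120 N, or if a joint passes its speed limit or range.

## Working session

There is one attempt and no reset: what is moved stays moved. The work goes in short steps, Python scripts to look and compute and a tool call to move; the robot and the scene stay as the last step left them, time stands still between calls to the robot, and variables do not carry over. Pictures are saved under pics/ and viewed, about 8 in all and at most 12, crops included, and the job is handed in when it is done.

Besides the shell and the picture viewer there is one more tool, called after ">>>" as a command line: name --pt "numbers of a row" for each row, then --argument value for the rest. drive_tool: Moves the arm, as the interface text tells. Its arguments: {"type":"object","properties":{"deltas":{"type":"array"},"jaw":{"type":"number"},"force":{"type":"number"}},"required":["deltas"]}

```bash
mkdir -p pics; ls; cat > h.py <<'E'
import numpy as np, cv2
from rig import r, cams, job
def grab(n, f=None):
    p,d=cams.grab_frame(n)
    if f: cv2.imwrite('pics/'+f, p[:,:,::-1])
    return p,d
def pts(n,d):
    c=cams.camera_params(n); v,u=np.mgrid[0:d.shape[0],0:d.shape[1]]
    P=np.stack([(u-c['cx'])/c['fx']*d,(v-c['cy'])/c['fy']*d,d],-1)
    return (P-np.array(c['t']))@np.array(c['R'])
E
python3 - <<'E'
from h import *
a,da=grab('scene');b,db=grab('top')
np.savez('s0.npz',a=a,da=da,b=b,db=db)
cv2.imwrite('pics/scene0.png',a[:,:,::-1]);cv2.imwrite('pics/top0.png',b[:,:,::-1])
print(r.sense()); 
for n in('scene','top'):
  c=cams.camera_params(n);print(n,c['fx'],-np.array(c['R']).T@np.array(c['t']),np.round(c['R'],2).tolist())
E
```

```text
pics
{'clock': 0.1, 'qpos': array([-1.30640864e+00,  3.53571053e-01,  1.63405268e+00,  5.42449468e-06,
        1.15523812e+00, -2.39666715e-03]), 'qvel': array([-0.00022721, -0.00179912, -0.00275408,  0.0007112 ,  0.00136854,
       -0.00046248]), 'joint_efforts': array([-2.96606358e-04, -6.06357837e+01, -3.42820966e+01,  1.39150943e-04,
        4.04003062e-03,  4.69911811e-06]), 'eef_pos': array([ 164.66465111, -602.48896944,  247.64468065]), 'tcp_rot': array([-3.14032346e+00, -8.00188701e-06,  2.66782155e-01]), 'contact_force': array([-0.34026674,  0.07035737, -0.04813579]), 'wrist_torque': array([-0.01887658, -0.02600533, -0.04468099]), 'opening': 1.001469697650875}
scene 431.5855349149828 [1008.25248148 -724.84523205  927.81534359] [[0.83, 0.55, -0.0], [0.38, -0.57, -0.73], [-0.4, 0.61, -0.68]]
top 354.03016453564595 [ 359.44585483   17.82730575 1014.14710909] [[-0.03, -1.0, -0.03], [-0.98, 0.03, -0.18], [0.18, 0.02, -0.98]]
```

View pics/scene0.png

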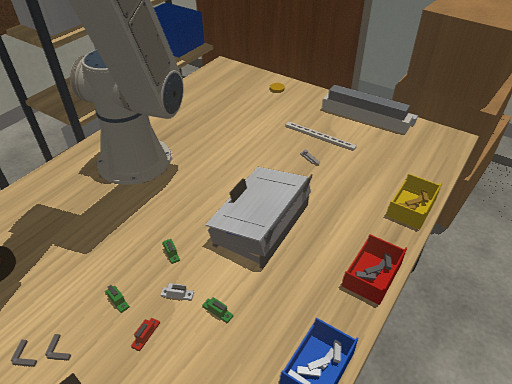

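View pics/top0.png

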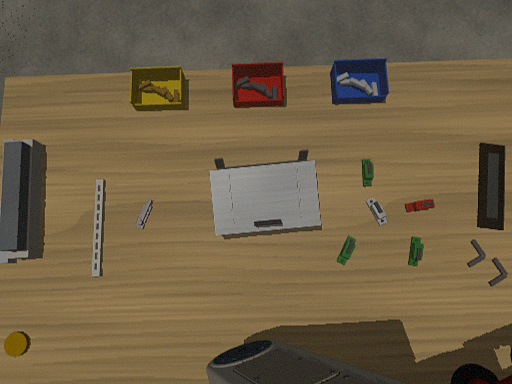

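Scene picture: the silver lock is at scene (178,292) / top (376,211). It could be confused with these:
- green copies at scene (170,250), (117,298) and (217,308)
- a red copy at scene (145,333)
- the chrome restrictor at scene (310,157) / top (145,213)

The black tab is at scene (238,190) / top (268,223). I choose the bare aluminium one on the right and check it in a close crop.

```bash
python3 - <<'E'
from h import *
z=np.load('s0.npz');a,da,b,db=[z[k] for k in('a','da','b','db')]
cv2.imwrite('pics/c0.png',np.hstack([cv2.resize(a[265:325,135:245,::-1],(400,218)),cv2.resize(b[185:240,340:440,::-1],(400,218))]))
for n,p,d,box in(('scene',a,da,(150,200,190,320)),('top',b,db,(140,250,200,330))):
    P=pts(n,d); sub=np.zeros(d.shape,bool); sub[box[0]:box[1],box[2]:box[3]]=1
    m=sub&(d>0)&(P[...,2]>50)
    dark=m&(p.max(2)<70)&(P[...,2]>75)
    Q=P[m&~dark&(P[...,2]<118)]
    # lid plane
    for k in range(6):
        A=np.c_[Q[:,:2],np.ones(len(Q))]; c=np.linalg.lstsq(A,Q[:,2],rcond=None)[0]; e=abs(A@c-Q[:,2]); Q=Q[e<max(3,np.percentile(e,80) if k<4 else 3)]
    print(n,'plane',c,len(Q))
    Qa=P[m&~dark]; Qa=Qa[abs(np.c_[Qa[:,:2],np.ones(len(Qa))]@c-Qa[:,2])<4]
    R=cv2.minAreaRect(Qa[:,:2].astype(np.float32)); print('lidrect',R, cv2.boxPoints(R).round(1).tolist())
    D=P[dark];h=D[:,2]-np.c_[D[:,:2],np.ones(len(D))]@c
    D=D[(h>5)&(h<50)&(np.linalg.norm(D[:,:2]-np.median(D[:,:2],0),axis=1)<80)]
    print('tab',len(D),D.min(0),D.max(0),cv2.minAreaRect(D[:,:2].astype(np.float32)))
for n,p,d,box in(('scene',a,da,(275,310,155,200)),('top',b,db,(190,230,358,395))):
    P=pts(n,d); sub=np.zeros(d.shape,bool); sub[box[0]:box[1],box[2]:box[3]]=1
    hsv=cv2.cvtColor(p,cv2.COLOR_RGB2HSV)
    m=sub&(P[...,2]>4)&(d>0)&(hsv[...,1]<110)
    Q=P[m].astype(np.float32);print(n,'lock',len(Q),cv2.minAreaRect(Q[:,:2]),Q[:,2].max())
    B=Q[Q[:,2]>20]; print('  block',len(B),cv2.minAreaRect(B[:,:2]))
E
```

```text
scene plane [0.17405993 0.0058152  4.45826092] 1304
lidrect ((516.5413208007812, 49.15282440185547), (175.3127899169922, 169.87786865234375), 4.889340877532959) [[422.0, 126.30000305175781], [436.3999938964844, -42.900001525878906], [611.0999755859375, -28.0], [596.5999755859375, 141.3000030517578]]
tab 173 [443.63034606 -49.69138807  89.13423601] [461.21285094  18.97706362 120.05638948] ((452.3544006347656, -15.411758422851562), (15.778157234191895, 68.83187103271484), 4.767994403839111)
top plane [0.17905675 0.01257442 1.01578508] 6139
lidrect ((521.0536499023438, -6.1229095458984375), (174.03208923339844, 280.2411804199219), 3.9012866020202637) [[424.70001220703125, 127.80000305175781], [443.79998779296875, -151.8000030517578], [617.4000244140625, -140.0], [598.2999877929688, 139.60000610351562]]Traceback (most recent call last):
  File "<stdin>", line 17, in <module>
    return umr_minimum(a, axis, None, out, keepdims, initial, where)
ValueError: zero-size array to reduction operation minimum which has no identity
```

View pics/c0.png

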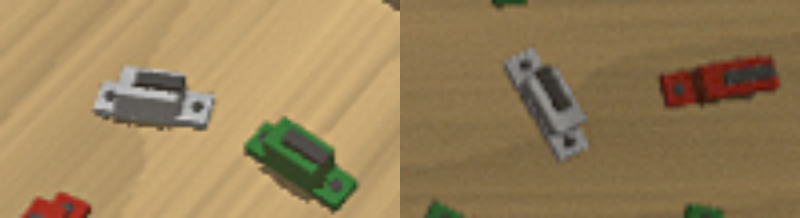

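The crop confirms a bare silver lock with a dark cam, next to the green and red copies. The lid plane fit looks contaminated, so I'll redo it with a central patch and measure the lock.

```bash
python3 - <<'E'
from h import *
z=np.load('s0.npz');a,da,b,db=[z[k] for k in('a','da','b','db')]
P=pts('top',db)
for v in(170,185,200,215,223,228,233): print(v,P[v,240].round(0),P[v,300].round(0),P[v,268].round(0),db[v,240])
Q=P[172:212,222:310].reshape(-1,3);c=np.linalg.lstsq(np.c_[Q[:,:2],np.ones(len(Q))],Q[:,2],rcond=None)[0];print('plane',c)
for n,p,d,box in(('scene',a,da,(278,306,155,198)),('top',b,db,(190,230,362,392))):
    P=pts(n,d); sub=np.zeros(d.shape,bool); sub[box[0]:box[1],box[2]:box[3]]=1
    hsv=cv2.cvtColor(p,cv2.COLOR_RGB2HSV)
    m=sub&(d>0)&(hsv[...,1]<60)
    Q=P[m].astype(np.float32);print(n,'lock',len(Q),cv2.minAreaRect(Q[:,:2]),np.percentile(Q[:,2],[0,50,100]))
    B=Q[Q[:,2]>20]; print('  block',len(B),len(B)>3 and cv2.minAreaRect(B[:,:2]))
# tab, scene and top dark pixels
P=pts('scene',da); m=(a.max(2)<70);m[:170]=0;m[210:]=0;m[:,:220]=0;m[:,252:]=0
D=P[m&(P[...,2]>60)].astype(np.float32);print('tab s',D.min(0),D.max(0),cv2.minAreaRect(D[:,:2]))
P=pts('top',db); m=(b.max(2)<60);m[:212]=0;m[232:]=0;m[:,:245]=0;m[:,290:]=0
D=P[m].astype(np.float32);print('tab t',len(D),D.min(0),D.max(0),cv2.minAreaRect(D[:,:2]))
E
```

```text
170 [590.  57. 109.] [ 586. -102.  103.] [588. -17. 106.] 932.44965
185 [552.  58.  99.] [ 547. -100.   98.] [550. -16.  98.] 935.23254
200 [513.  59.  94.] [507. -98.  96.] [510. -15.  93.] 933.4889
215 [474.  60.  86.] [469. -98.  83.] [472. -14.  84.] 933.85364
223 [453.  61.  84.] [449. -97.  80.] [448. -12. 115.] 932.0605
228 [440.  61.  80.] [ 442. -106.   -2.] [438. -13.  78.] 933.34393
233 [433.  65.  -2.] [ 428. -105.   -1.] [430. -14.   2.] 1013.42426
plane [-3.38403596e-01  3.99897007e-02  2.79675796e+02]Traceback (most recent call last):
  File "<stdin>", line 10, in <module>
cv2.error: OpenCV(4.12.0) /io/opencv/modules/imgproc/src/convhull.cpp:143: error: (-215:Assertion failed) total >= 0 && (depth == CV_32F || depth == CV_32S) in function 'convexHull'
```

```bash
cat > m.py <<'E'
from h import *
z=np.load('s0.npz');a,da,b,db=[z[k] for k in('a','da','b','db')]
for n,p,d,box in(('scene',a,da,(278,306,155,198)),('top',b,db,(190,230,362,392))):
    P=pts(n,d); sub=np.zeros(d.shape,bool); sub[box[0]:box[1],box[2]:box[3]]=1
    pi=p.astype(int); grey=(pi.max(2)-pi.min(2))<22
    m=sub&(d>0)&grey
    Q=P[m].astype(np.float32);print(n,'lock',len(Q),cv2.minAreaRect(Q[:,:2]),np.percentile(Q[:,2],[0,50,100]))
    B=Q[Q[:,2]>20]; print('  block',len(B),len(B)>3 and cv2.minAreaRect(B[:,:2]))
P=pts('scene',da); m=(a.max(2)<70);m[:170]=0;m[210:]=0;m[:,:220]=0;m[:,252:]=0
D=P[m&(P[...,2]>60)].astype(np.float32);print('tab s',D.min(0),D.max(0),cv2.minAreaRect(D[:,:2]))
P=pts('top',db); m=(b.max(2)<60);m[:212]=0;m[232:]=0;m[:,:245]=0;m[:,290:]=0
D=P[m].astype(np.float32);print('tab t',len(D),D.min(0),D.max(0),cv2.minAreaRect(D[:,:2]))
Q=P[160:225,215:315].reshape(-1,3);Q=Q[Q[:,2]>60]
for k in range(8):
    A=np.c_[Q[:,:2],np.ones(len(Q))];c=np.linalg.lstsq(A,Q[:,2],rcond=None)[0];Q=Q[abs(A@c-Q[:,2])<max(4,20-3*k)]
print(len(Q),c,'noise',np.std(A@c-A@c),np.std(P[280:300,200:250,2]))
E
python3 m.py
```

```text
Traceback (most recent call last):
  File "m.py", line 7, in <module>
    Q=P[m].astype(np.float32);print(n,'lock',len(Q),cv2.minAreaRect(Q[:,:2]),np.percentile(Q[:,2],[0,50,100]))
                                                    ~~~~~~~~~~~~~~~^^^^^^^^^
cv2.error: OpenCV(4.12.0) /io/opencv/modules/imgproc/src/convhull.cpp:143: error: (-215:Assertion failed) total >= 0 && (depth == CV_32F || depth == CV_32S) in function 'convexHull'
```

```bash
sed -i 's/m=sub&(d>0)&grey/hz=(P[...,2]>3); m=sub\&(d>0)\&grey; print(n,(sub\&grey).sum(),(sub\&(d>0)).sum(),p[292,178],p[206,372])/; s/Q=P\[m\].astype(np.float32);/Q=P[m].astype(np.float32)\n    if len(Q)<3: m=sub\&hz; Q=P[m].astype(np.float32)\n    /' m.py; python3 m.py
```

```text
scene 383 1198 [117 115 112] [188 157 108]Traceback (most recent call last):
  File "m.py", line 9, in <module>
    print(n,'lock',len(Q),cv2.minAreaRect(Q[:,:2]),np.percentile(Q[:,2],[0,50,100]))
                          ~~~~~~~~~~~~~~~^^^^^^^^^
cv2.error: OpenCV(4.12.0) /io/opencv/modules/imgproc/src/convhull.cpp:143: error: (-215:Assertion failed) total >= 0 && (depth == CV_32F || depth == CV_32S) in function 'convexHull'
```

```bash
sed -i 's/minAreaRect(\([QBD]\)\[:,:2\])/minAreaRect(\1[:,:2].copy())/g' m.py; python3 m.py
```

```text
scene 383 1198 [117 115 112] [188 157 108]
scene lock 381 ((485.5658264160156, -328.39154052734375), (79.44796752929688, 27.505565643310547), 26.75555419921875) [-1.58543444 16.76881409 38.985672  ]
  block 175 ((487.3174133300781, -328.69488525390625), (45.84449768066406, 26.733015060424805), 22.097841262817383)
top 302 1198 [135 114  77] [106 104  99]
top lock 301 ((486.24896240234375, -328.8963623046875), (80.8124771118164, 34.49633026123047), 25.962779998779297) [-6.07039547 17.77484703 38.81964493]
  block 148 ((486.37738037109375, -323.2213134765625), (45.30193328857422, 24.090490341186523), 25.854448318481445)
tab s [443.63034 -50.55205  77.4226 ] [461.3782    18.977064 120.05639 ] ((452.4093017578125, -16.07013702392578), (15.778157234191895, 70.15322875976562), 4.767994403839111)
tab t 120 [359.44586   -69.05797    -3.7842362] [ 455.3154     23.775848 1014.1471  ] ((425.9513854980469, -1.3361053466796875), (71.3109130859375, 118.6407470703125), 42.91714096069336)
4665 [0.17385302 0.0130745  3.85332436] noise 0.0 45.385720855025994
```

```bash
python3 - <<'E'
from h import *
z=np.load('s0.npz');a,da,b,db=[z[k] for k in('a','da','b','db')]
for n,p,d,bx in(('scene',a,da,(170,210,222,250)),('top',b,db,(214,232,248,288))):
    P=pts(n,d);s=np.zeros(d.shape,bool);s[bx[0]:bx[1],bx[2]:bx[3]]=1
    m=s&(p.max(2)<75)&(d>0)&(P[...,2]>70)
    q=P[m];print(n,len(q),np.percentile(q,[2,25,50,75,98],axis=0).round(0).tolist())
    v,u=np.nonzero(m);print(' px',cv2.minAreaRect(np.c_[u,v].astype(np.float32)))
    print(' dmissing',(s&(p.max(2)<75)&(d==0)).sum())
P=pts('scene',da)
for u,v in((230,215),(255,225),(270,235),(220,228),(255,210),(275,190),(290,180)): print(u,v,P[v,u].round(0))
cv2.imwrite('pics/c1.png',np.hstack([cv2.resize(a[160:270,200:320,::-1],(436,400)),cv2.resize(b[150:245,200:330,::-1],(364,266)).repeat(1,0) if 0 else cv2.copyMakeBorder(cv2.resize(b[150:245,200:330,::-1],(364,266)),0,134,0,0,0)]))
E
```

```text
scene 197 [[447.0, -49.0, 84.0], [453.0, -37.0, 95.0], [455.0, -18.0, 105.0], [457.0, 1.0, 113.0], [461.0, 18.0, 118.0]]
 px ((236.9977569580078, 190.95248413085938), (9.350151062011719, 27.10871124267578), 42.273685455322266)
 dmissing 0
top 162 [[443.0, -45.0, 78.0], [446.0, -29.0, 82.0], [448.0, -12.0, 114.0], [451.0, 6.0, 116.0], [455.0, 23.0, 118.0]]
 px ((267.5037841796875, 223.0431671142578), (6.237331867218018, 27.245010375976562), 85.03025817871094)
 dmissing 3
230 215 [485. -97.  88.]
255 225 [ 570. -101.  103.]
270 235 [ 624. -114.  109.]
220 228 [ 490. -147.   85.]
255 210 [535. -50.  96.]
275 190 [537.  48.  95.]
290 180 [555. 101. 103.]
```

View pics/c1.png

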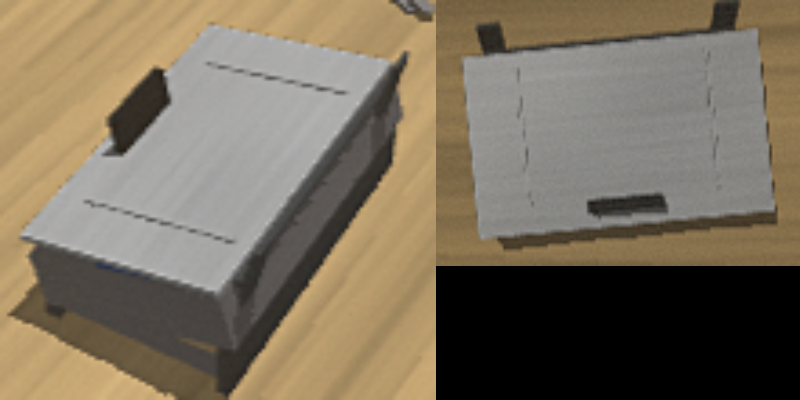

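>>> drive_tool --pt "3 0 0 0.09" --pt "3 -2 0 0.1" --pt "1 -4 0 0" --pt "1 -4 0 0" --pt "1 -4 0 0" --pt "1 -4 0 0" --pt "1 -4 0 0" --pt "1 -4 0 0" --pt "1 -4 0 0" --pt "1 -4 0 0" --pt "1 -4 0 0" --pt "1 -4 0 0" --jaw 0 --force 30

```text
clock: 1.1
eef_pos: [288.2, -161.7, 248.2]
tcp_rot: [3.142, -0.0, 0.076]
contact_force: [1.5, 0.3, 0.2]
opening: 1.003
```

The crop shows the lid slightly ajar (~0.08 rad), the tab at c1 (137,112) / top (267,223), and brackets behind the hinge. I'll straddle the tab across its 70 mm width so it can pivot between the pads.

>>> drive_tool --pt "3.5 -2.7 0 0" --pt "3.5 -2.7 0 0" --pt "3.5 -2.7 0 0" --pt "3.5 -2.7 1 0" --pt "3.5 -2.8 3 0" --pt "0 0 3 0" --pt "0 0 3 0" --pt "0 0 1 0" --pt "0 0 0 0"

```text
clock: 1.85
eef_pos: [434.9, -28.7, 143.7]
tcp_rot: [-3.141, 0.006, 0.077]
contact_force: [0.1, -0.6, 0.9]
opening: 1.0
```

```bash
python3 - <<'E'
from h import *
a,da=grab('scene');b,db=grab('top')
cv2.imwrite('pics/c2.png',np.hstack([cv2.resize(a[130:230,180:300,::-1],(480,400)),cv2.resize(b[190:290,210:330,::-1],(320,267)) if 0 else cv2.copyMakeBorder(cv2.resize(b[170:260,215:320,::-1],(320,274)),0,126,0,0,0)]))
s=r.sense();print(s['eef_pos'],s['contact_force'],r.tcp_to_tips)
E
```

```text
[437.16237478 -29.23837724 146.53583912] [-0.04603168 -0.90582623  1.1241948 ] 17.0
```

View pics/c2.png

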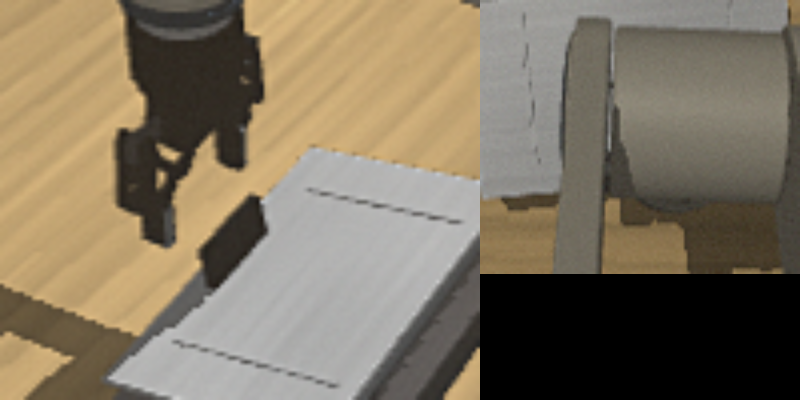

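```bash
python3 - <<'E'
from h import *
def ray(n,u,v,z):
    c=cams.camera_params(n);R=np.array(c['R']);t=np.array(c['t']);o=-R.T@t
    d=R.T@np.array([(u-c['cx'])/c['fx'],(v-c['cy'])/c['fy'],1]);return o+d*(z-o[2])/d[2]
for u,v in((180+203/4,130+243/4),(180+262/4,130+197/4)): print('tab top corner',ray('scene',u,v,117).round(0))
for z in(135,142): print('tips',ray('scene',219.5,190,z).round(0),ray('scene',238.7,171,z).round(0))
for u,v in((254,224.5),(281,221.5)): print('top tab',ray('top',u,v,117).round(0))
E
```

```text
tab top corner [449. -42. 117.]
tab top corner [455.  20. 117.]
tips [434. -72. 135.] [431.  22. 135.]
tips [439. -77. 142.] [436.  15. 142.]
top tab [445.  24. 117.]
top tab [450. -45. 117.]
```

>>> drive_tool --pt "0.8 -0.9 0 0" --pt "0.7 -0.8 0 0" --pt "0 0 0 0" --pt "0 0 1 0" --pt "0 0 1 0" --pt "0 0 0 0"

```text
clock: 2.45
eef_pos: [449.2, -10.9, 124.0]
tcp_rot: [-3.141, 0.003, 0.077]
contact_force: [-0.3, 0.4, -0.1]
opening: 1.003
```

>>> drive_tool --pt "0.1 0 0.7 0" --pt "0.1 0 0.7 0" --pt "0 0 0.6 0" --pt "0 0 0 0" --pt "0 0 0 0"

```text
clock: 2.87
eef_pos: [452.3, -10.8, 105.4]
tcp_rot: [-3.141, 0.001, 0.077]
contact_force: [0.1, -0.7, -0.7]
opening: 1.001
```

>>> drive_tool --pt "0 0 0 0" --pt "0 0 0 0" --pt "0 0 0 0" --pt "0 0 0 0" --pt "0 0 0 0" --pt "0 0 0 0" --jaw 0.4 --force 30

```text
clock: 3.37
eef_pos: [452.8, -12.1, 106.1]
tcp_rot: [3.139, -0.0, 0.078]
contact_force: [-0.3, -12.0, -3.1]
opening: 0.807
```

```bash
python3 -c "
import numpy as np
R=15.26;p=0.026+np.arange(0,2.0,.05)
x=-R*np.cos(p);z=R*np.sin(p)
for k in range(0,39,10): print([[round(float(a),2),0,round(float(-b),2),0] for a,b in zip(np.diff(x)[k:k+10],np.diff(z)[k:k+10])], 'end', x[min(k+10,39)],z[min(k+10,39)])
"
```

```text
[[0.04, 0, -0.76, 0], [0.08, 0, -0.76, 0], [0.11, 0, -0.75, 0], [0.15, 0, -0.75, 0], [0.19, 0, -0.74, 0], [0.23, 0, -0.73, 0], [0.26, 0, -0.72, 0], [0.3, 0, -0.7, 0], [0.33, 0, -0.69, 0], [0.37, 0, -0.67, 0]] end -13.19718823756839 7.661711468215607
[[0.4, 0, -0.65, 0], [0.43, 0, -0.63, 0], [0.46, 0, -0.61, 0], [0.49, 0, -0.58, 0], [0.52, 0, -0.56, 0], [0.55, 0, -0.53, 0], [0.57, 0, -0.5, 0], [0.6, 0, -0.47, 0], [0.62, 0, -0.44, 0], [0.64, 0, -0.41, 0]] end -7.908402115995492 13.050853457598778
[[0.66, 0, -0.38, 0], [0.68, 0, -0.35, 0], [0.7, 0, -0.31, 0], [0.71, 0, -0.28, 0], [0.72, 0, -0.24, 0], [0.74, 0, -0.2, 0], [0.74, 0, -0.17, 0], [0.75, 0, -0.13, 0], [0.76, 0, -0.09, 0], [0.76, 0, -0.05, 0]] end -0.6833633412607495 15.244691356135123
[[0.76, 0, -0.02, 0], [0.76, 0, 0.02, 0], [0.76, 0, 0.06, 0], [0.76, 0, 0.1, 0], [0.75, 0, 0.14, 0], [0.74, 0, 0.17, 0], [0.73, 0, 0.21, 0], [0.72, 0, 0.25, 0], [0.71, 0, 0.28, 0]] end 6.015582777589885 14.024277658616288
```

>>> drive_tool --pt "0 0.1 -0.4 0" --pt "0.05 0 -0.7 0" --pt "0.07 0 -0.76 0" --pt "0 0 0 0"

```text
clock: 3.7
eef_pos: [454.6, -12.1, 125.8]
tcp_rot: [3.141, -0.001, 0.077]
contact_force: [0.5, -6.0, -0.2]
opening: 0.812
```

>>> drive_tool --pt "0.12 0.05 -0.75 0" --pt "0.15 0.05 -0.75 0" --pt "0.19 0 -0.74 0" --pt "0.23 0 -0.73 0" --pt "0.26 0 -0.72 0"

```text
clock: 4.12
eef_pos: [464.0, -11.6, 161.9]
tcp_rot: [-3.141, -0.001, 0.077]
contact_force: [5.8, 0.8, -10.0]
opening: 0.808
```

```bash
python3 - <<'E'
from h import *
a,da=grab('scene')
cv2.imwrite('pics/c3.png',cv2.resize(a[110:270,180:340,::-1],(480,480)))
s=r.sense();print(s['eef_pos'],s['contact_force'],s['opening'])
E
```

```text
[464.6432567  -11.55988902 163.05247346] [2.0575981  1.68114978 1.40650955] 0.8085602686554783
```

View pics/c3.png

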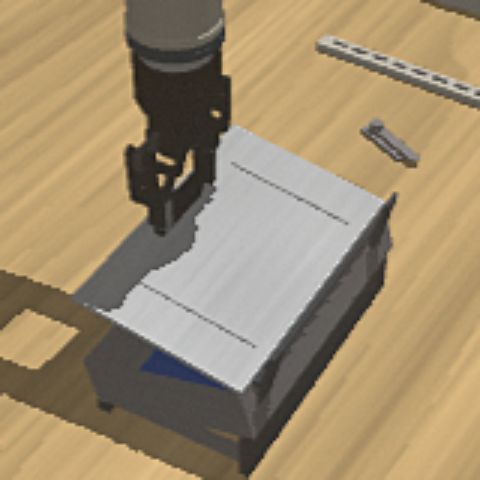

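The lid follows the grip with the tab pivoting in the pads (c3, gripper at (165,210)). The blue pad shows in the right-hand pigeonhole at (180,365). Radius is consistent at 153 mm, so I continue the arc.

>>> drive_tool --pt "0.3 0 -0.7 0" --pt "0.33 0 -0.69 0" --pt "0.37 0 -0.67 0" --pt "0.4 0 -0.65 0" --pt "0.43 0 -0.63 0" --pt "0.46 0 -0.61 0" --pt "0.49 0 -0.58 0" --pt "0.52 0 -0.56 0" --pt "0.55 0 -0.53 0" --pt "0.57 0 -0.5 0"

```text
clock: 5.0
eef_pos: [507.4, -8.6, 222.8]
tcp_rot: [3.141, 0.002, 0.077]
contact_force: [0.7, -1.2, -10.9]
opening: 0.804
```

>>> drive_tool --pt "0.6 0 -0.46 0" --pt "0.62 0 -0.43 0" --pt "0.64 0 -0.4 0" --pt "0.66 0 -0.36 0" --pt "0.68 0 -0.33 0" --pt "0.7 0 -0.3 0" --pt "0.71 0 -0.26 0" --pt "0.72 0 -0.22 0" --pt "0.74 0 -0.18 0" --pt "0.74 0 -0.15 0"

```text
clock: 5.83
eef_pos: [575.9, -3.8, 254.5]
tcp_rot: [3.141, 0.001, 0.077]
contact_force: [-6.9, -4.9, 2.1]
opening: 0.809
```

>>> drive_tool --pt "0.75 0 -0.12 0" --pt "0.76 0 -0.08 0" --pt "0.76 0 -0.05 0" --pt "0.76 0 -0.01 0" --pt "0.76 0 0.03 0" --pt "0.76 0 0.06 0" --pt "0.75 0 0.1 0" --pt "0 0 0 0"

```text
clock: 6.5
eef_pos: [630.9, -0.1, 255.9]
tcp_rot: [3.14, -0.004, 0.077]
contact_force: [2.2, -5.9, -0.4]
opening: 0.801
```

```bash
python3 - <<'E'
from h import *
a,da=grab('scene')
cv2.imwrite('pics/c4.png',cv2.resize(a[90:270,180:340,::-1],(533,600)))
s=r.sense();print(s['eef_pos'],s['contact_force'],s['opening'])
P=pts('scene',da);Q=P[(P[...,2]>130)&(P[...,0]>540)&(P[...,0]<720)&(abs(P[...,1])<150)&(da>0)&(a.min(2)>60)]
print(len(Q),[ (k,Q[abs(Q[:,2]-k)<5].mean(0).round(0).tolist()) for k in (140,170,200,230,260) if (abs(Q[:,2]-k)<5).any()])
E
```

```text
[ 6.30914505e+02 -3.73732506e-02  2.55895484e+02] [ 2.15577987 -5.65188512 -0.37830046] 0.8074135526296972
7991 [(140, [606.0, -12.0, 140.0]), (170, [602.0, -25.0, 170.0]), (200, [602.0, -72.0, 200.0]), (230, [599.0, -81.0, 230.0]), (260, [599.0, -82.0, 260.0])]
```

View pics/c4.png

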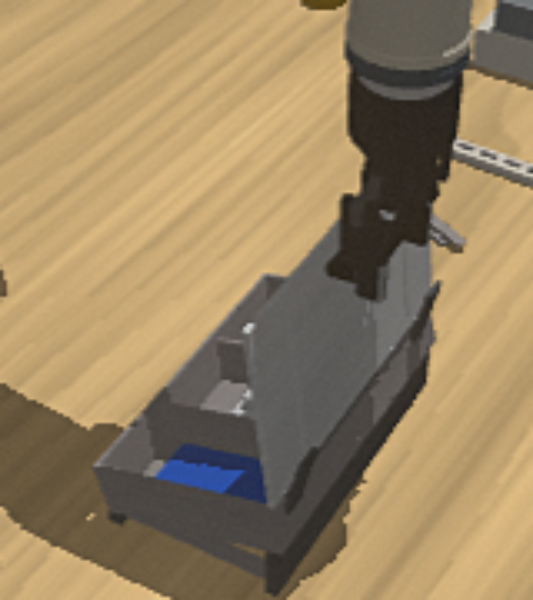

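Lid is near upright (c4, gripper at (370,250)); blue pad and stocked locks are visible. Now I ease it to the stop slowly.

>>> drive_tool --pt "0.38 0.03 0.07 0" --pt "0.38 0.03 0.08 0" --pt "0.38 0 0.09 0" --pt "0.38 0 0.1 0" --pt "0.37 0 0.11 0" --pt "0.37 0 0.12 0" --pt "0.37 0 0.13 0" --pt "0 0 0 0" --pt "0 0 0 0"

```text
clock: 7.3
eef_pos: [657.3, 1.7, 249.7]
tcp_rot: [3.14, -0.006, 0.077]
contact_force: [2.1, -5.0, 6.1]
opening: 0.8
```

>>> drive_tool --pt "0.2 0 0.07 0" --pt "0.2 0 0.07 0" --pt "0.2 0 0.08 0" --pt "0 0 0 0"

```text
clock: 7.63
eef_pos: [662.9, 2.1, 247.6]
tcp_rot: [3.14, -0.005, 0.077]
contact_force: [0.6, -5.1, 8.0]
opening: 0.804
```

>>> drive_tool --pt "0.15 0 0.07 0" --pt "0.15 0 0.07 0" --pt "0 0 0 0"

```text
clock: 7.88
eef_pos: [665.9, 2.3, 246.4]
tcp_rot: [3.14, -0.005, 0.077]
contact_force: [1.2, -4.9, 8.8]
opening: 0.805
```

>>> drive_tool --pt "0.15 0 0.07 0" --pt "0.15 0 0.07 0" --pt "0 0 0 0"

```text
clock: 8.13
eef_pos: [669.1, 2.5, 245.1]
tcp_rot: [3.14, -0.006, 0.077]
contact_force: [1.2, -5.3, 8.2]
opening: 0.801
```

>>> drive_tool --pt "0.15 0 0.06 0" --pt "0.15 0 0.06 0" --pt "0 0 0 0"

```text
clock: 8.38
eef_pos: [672.0, 2.8, 243.8]
tcp_rot: [3.14, -0.006, 0.077]
contact_force: [0.8, -5.7, 7.9]
opening: 0.805
```

>>> drive_tool --pt "0.15 0 0.06 0" --pt "0.15 0 0.06 0" --pt "0 0 0 0"

```text
clock: 8.63
eef_pos: [674.9, 2.9, 242.5]
tcp_rot: [3.14, -0.005, 0.077]
contact_force: [1.6, -5.2, 7.8]
opening: 0.806
```

```bash
cat > lid.py <<'E'
from h import *
a,da=grab('scene')
P=pts('scene',da);Q=P[(P[...,2]>125)&(P[...,2]<265)&(P[...,0]>560)&(P[...,0]<720)&(abs(P[...,1]+75)<60)&(da>0)&(a.min(2)>60)]
yaw=.077;u=Q[:,0]*np.cos(yaw)+Q[:,1]*np.sin(yaw);z=Q[:,2]
for k in range(5):
    c=np.polyfit(z,u,1);e=abs(np.polyval(c,z)-u);m=e<max(4,15-4*k);u,z=u[m],z[m]
print('pts',len(u),'lean past vertical',np.arctan(c[0]),'lid',1.833+np.arctan(c[0]))
s=r.sense();print(s['eef_pos'],s['contact_force'],s['opening'])
E
python3 lid.py
```

```text
pts 554 lean past vertical 0.17274218358876756 lid 2.0057421835887674
[674.92657607   2.94439006 242.51847289] [-0.09204566 -4.83210556  8.57229433] 0.8018455744542217
```

>>> drive_tool --pt "0.15 0 0.07 0" --pt "0.15 0 0.07 0" --pt "0 0 0 0"

```text
clock: 8.93
eef_pos: [677.9, 3.2, 241.1]
tcp_rot: [3.14, -0.005, 0.077]
contact_force: [1.3, -5.9, 7.6]
opening: 0.801
```

>>> drive_tool --pt "0.15 0 0.07 0" --pt "0.15 0 0.07 0" --pt "0 0 0 0"

```text
clock: 9.18
eef_pos: [680.9, 3.4, 239.6]
tcp_rot: [3.14, -0.005, 0.077]
contact_force: [1.7, -5.5, 7.6]
opening: 0.802
```

```bash
python3 lid.py
```

```text
pts 459 lean past vertical 0.2138852536021897 lid 2.0468852536021895
[680.86533647   3.35925046 239.62074443] [ 2.0318012  -5.97750756  7.31572167] 0.7999330321779614
```

>>> drive_tool --pt "0.15 0 0.08 0" --pt "0.15 0 0.08 0" --pt "0 0 0 0"

```text
clock: 9.48
eef_pos: [682.0, 3.4, 238.6]
tcp_rot: [3.14, -0.001, 0.076]
contact_force: [-8.8, -5.8, 17.0]
opening: 0.8
```

>>> drive_tool --pt "0.15 0 0.08 0" --pt "0.15 0 0.08 0" --pt "0 0 0 0"

```text
clock: 9.73
eef_pos: [683.8, 3.7, 237.3]
tcp_rot: [3.14, 0.001, 0.077]
contact_force: [-15.8, -6.9, 21.5]
opening: 0.796
```

```bash
python3 lid.py
```

```text
pts 448 lean past vertical 0.21651641775298397 lid 2.049516417752984
[683.73649613   3.71299938 237.25677547] [-15.26826099  -5.92192707  22.35094862] 0.7927058635961953
```

Stop felt (Fx jumped to −15 N, lid estimate 2.05). Release and rise clear.

>>> drive_tool --pt "-0.1 0 -0.05 0" --pt "0 0 0 0" --pt "0 0 0 0" --pt "0 0 0 0" --pt "0 0 0 0" --pt "0 0 0 0" --jaw 0

```text
clock: 10.28
eef_pos: [683.7, 4.7, 234.1]
tcp_rot: [-3.141, 0.0, 0.077]
contact_force: [-0.2, 0.9, 0.1]
opening: 0.998
```

>>> drive_tool --pt "0 0 -1 0" --pt "0 0 -1 0" --pt "0 0 -2 0" --pt "0 0 -3 0" --pt "0 0 -3 0" --pt "0 0 0 0"

```text
clock: 10.78
eef_pos: [686.2, 4.5, 342.7]
tcp_rot: [3.141, -0.011, 0.077]
contact_force: [0.3, 0.6, 0.1]
opening: 0.997
```

```bash
python3 lid.py
```

```text
pts 455 lean past vertical 0.21611905497545886 lid 2.049119054975459
[685.43914274   4.45910783 339.77807497] [ 0.12375762  0.5528759  -1.69699022] 0.9984688477863304
```

Lid stays on its stop (2.05). Now to the lock, and measure the pad once the arm is out of the way.

>>> drive_tool --pt "-2.2 3.1 0 0" --pt "-2.2 3.1 0 0" --pt "-2.2 3.1 0 0" --pt "-2.2 3.1 0 0" --pt "-2.2 3.1 0 0" --pt "-2.2 3.1 0 0" --pt "-2.2 3.1 0 0" --pt "-2.3 3.2 0 0" --pt "-2.3 3.2 0 0" --pt "-2.3 3.2 0 0" --pt "0 0 1 -0.12" --pt "0 0 1 -0.12"

```text
clock: 11.83
eef_pos: [483.9, -326.9, 314.7]
tcp_rot: [3.14, -0.001, 0.318]
contact_force: [0.4, 0.2, -0.2]
opening: 0.999
```

```bash
python3 - <<'E'
from h import *
from scipy.optimize import least_squares
T=np.array([(452.8,-12,106),(464.6,-11.6,163),(507.4,-8.6,222.8),(575.9,-3.8,254.5),(631,0,255.9),(657.3,1.7,249.7),(680.9,3.4,239.6)])
d=np.array([np.cos(.077),np.sin(.077)])
u=T[:,:2]@d;f=least_squares(lambda q:np.hypot(u-q[0],T[:,2]-q[1])-q[2],[605,104,150]).x;print('hinge u,z,R',f)
a,da=grab('scene');b,db=grab('top');np.savez('s1.npz',a=a,da=da,b=b,db=db)
cv2.imwrite('pics/c5.png',np.hstack([cv2.resize(a[130:290,180:340,::-1],(400,400)),cv2.resize(b[130:250,200:320,::-1],(400,400))]))
for n,p,dd,bx in(('scene',a,da,(180,270,190,300)),('top',b,db,(160,245,210,330))):
    P=pts(n,dd);h=cv2.cvtColor(p,cv2.COLOR_RGB2HSV);m=(h[...,0]>100)&(h[...,0]<130)&(h[...,1]>120)&(dd>0);s=np.zeros(m.shape,bool);s[bx[0]:bx[1],bx[2]:bx[3]]=1;m&=s
    q=P[m].astype(np.float32);print(n,len(q),np.median(q,0),cv2.minAreaRect(q[:,:2].copy()),np.percentile(q[:,2],[2,98]))
    v,w=np.nonzero(m);print(w.min(),w.max(),v.min(),v.max())
    # stock locks: points inside the rack footprint
print(r.sense()['eef_pos'])
E
```

```text
hinge u,z,R [604.85550909 103.71897334 154.47985359]
scene 380 [529.2977  -85.51136  37.93739] ((528.2722778320312, -84.56107330322266), (105.7728042602539, 45.74996566772461), 4.539859294891357) [23.61400173 51.76752609]
227 263 224 240
top 1281 [539.21313 -96.71109  39.54877] ((538.7363891601562, -96.64122009277344), (125.91429901123047, 77.32048034667969), 3.618499755859375) [22.07076263 56.28226395]
281 312 168 216
[ 483.9051246  -324.78585579  312.83402483]
```

View pics/c5.png

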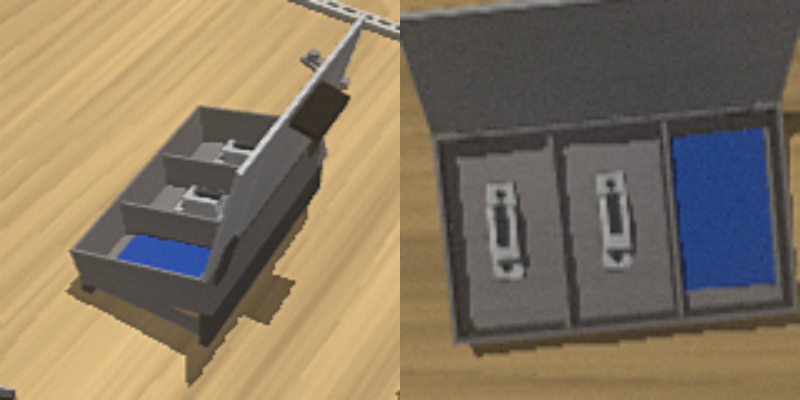

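View c5: lid open on its stop, stocked locks untouched in the left and middle pigeonholes, and the blue pad at right (top crop (725,210)), centre (538,−96). Descend on the lock.

>>> drive_tool --pt "0 0 0 -0.07" --pt "0 0 0 -0.066" --pt "0.15 0.2 4 0" --pt "0 0 4 0" --pt "0 0 4 0" --pt "0 0 4 0" --pt "0 0 4 0" --pt "0 0 3 0" --pt "0 0 1 0" --pt "0 0 0 0" --pt "0 0 0 0"

```text
clock: 12.85
eef_pos: [488.2, -326.0, 75.3]
tcp_rot: [3.141, -0.0, 0.452]
contact_force: [0.8, 0.1, 0.3]
opening: 0.999
```

```bash
python3 - <<'E'
from h import *
a,da=grab('scene')
cv2.imwrite('pics/c6.png',cv2.resize(a[240:330,120:240,::-1],(640,480)))
print(r.sense()['eef_pos'],r.sense()['tcp_rot'])
E
```

```text
[ 488.7926861  -326.48621389   76.22825136] [ 3.13939972e+00 -1.29861340e-03  4.51802525e-01]
```

View pics/c6.png

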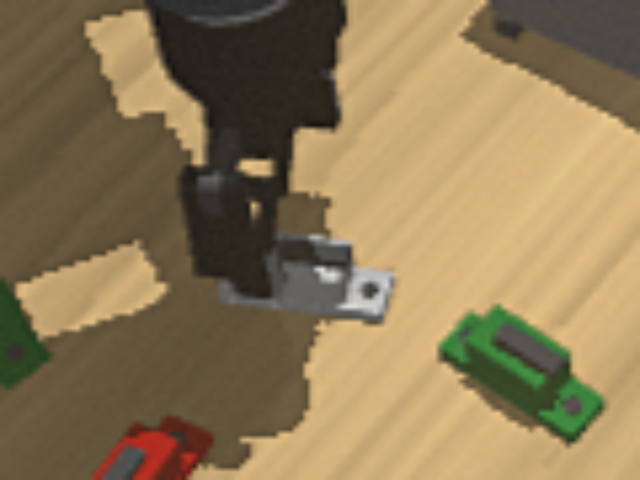

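The open jaws straddle the silver lock at (310,275), and the green copy is clear. Descend and grip.

>>> drive_tool --pt "-0.2 0 1.5 0" --pt "0 0 1.5 0" --pt "0 0 1.5 0" --pt "0 0 0.6 0" --pt "0 0 0 0" --pt "0 0 0 0"

```text
clock: 13.4
eef_pos: [486.5, -327.3, 24.8]
tcp_rot: [3.14, -0.001, 0.452]
contact_force: [0.6, -0.7, 0.3]
opening: 0.999
```

>>> drive_tool --pt "0 0 0 0" --pt "0 0 0 0" --pt "0 0 0 0" --pt "0 0 0 0" --pt "0 0 0 0" --pt "0 0 0 0" --pt "0 0 0 0" --pt "0 0 0 0" --pt "0 0 0 0" --pt "0 0 0 0" --jaw 1 --force 30

```text
clock: 14.23
eef_pos: [485.9, -326.9, 23.7]
tcp_rot: [3.141, -0.0, 0.453]
contact_force: [-0.8, -0.0, 5.3]
opening: 0.28
```

>>> drive_tool --pt "0 0 -1 0" --pt "0 0 -3 0" --pt "0 0 -4 0" --pt "0 0 -4 0" --pt "0 0 -4 0" --pt "2.45 -3.09 0 0" --pt "2.45 -3.09 0 0" --pt "2.45 -3.09 0 0" --pt "2.45 -3.09 0 0" --pt "2.45 -3.09 0 0" --pt "2.45 -3.09 0 0" --pt "0 0 0 0"

```text
clock: 15.23
eef_pos: [537.3, -89.9, 183.7]
tcp_rot: [-3.14, -0.001, 0.456]
contact_force: [-0.1, 0.3, -1.0]
opening: 0.272
```

>>> drive_tool --pt "0 0 0 0.095" --pt "0 0 0 0.095" --pt "0 0 0 0.095" --pt "0 0 0 0.092" --pt "0 0 0 0" --pt "0 0 0 0"

```text
clock: 15.73
eef_pos: [536.4, -95.7, 183.4]
tcp_rot: [-3.141, 0.0, 0.079]
contact_force: [0.3, -0.9, -2.0]
opening: 0.272
```

>>> drive_tool --pt "0 0 2.5 0" --pt "0 0 2.5 0" --pt "0 0 2.5 0" --pt "0 0 1.5 0" --pt "0 0 0.8 0" --pt "0 0 0 0" --force 20

```text
clock: 16.23
eef_pos: [535.5, -95.6, 83.8]
tcp_rot: [-3.141, 0.003, 0.078]
contact_force: [-0.5, -0.4, -1.6]
opening: 0.273
```

>>> drive_tool --pt "0 0 0.3 0" --pt "0 0 0.3 0" --pt "0 0 0.2 0" --pt "0 0 0 0" --pt "0 0 0 0"

```text
clock: 16.65
eef_pos: [537.0, -95.7, 77.8]
tcp_rot: [3.141, -0.001, 0.076]
contact_force: [-0.3, -0.3, -1.7]
opening: 0.274
```

>>> drive_tool --pt "0 0 0.2 0" --pt "0 0 0.2 0" --pt "0 0 0.2 0" --pt "0 0 0 0" --pt "0 0 0 0"

```text
clock: 17.07
eef_pos: [536.2, -95.9, 71.6]
tcp_rot: [3.142, 0.001, 0.076]
contact_force: [-4.1, -1.7, 6.2]
opening: 0.275
```

>>> drive_tool --pt "0 0 0.2 0" --pt "0 0 0.2 0" --pt "0 0 0 0" --pt "0 0 0 0"

```text
clock: 17.4
eef_pos: [535.3, -95.9, 67.4]
tcp_rot: [-3.141, 0.003, 0.076]
contact_force: [-7.2, -2.0, 7.3]
opening: 0.269
```

>>> drive_tool --pt "0 0 0.15 0" --pt "0 0 0.15 0" --pt "0 0 0 0" --pt "0 0 0 0"

```text
clock: 17.73
eef_pos: [534.8, -95.9, 64.4]
tcp_rot: [-3.141, 0.003, 0.076]
contact_force: [-8.8, -2.5, 8.3]
opening: 0.276
```

```bash
python3 - <<'E'
from h import *
a,da=grab('scene')
cv2.imwrite('pics/c7.png',cv2.resize(a[160:270,190:310,::-1],(640,587)))
s=r.sense();print(s['eef_pos'],s['contact_force'])
E
```

```text
[534.82360911 -95.9305042   64.3448254 ] [-8.0325713  -2.46193189  8.8511488 ]
```

View pics/c7.png

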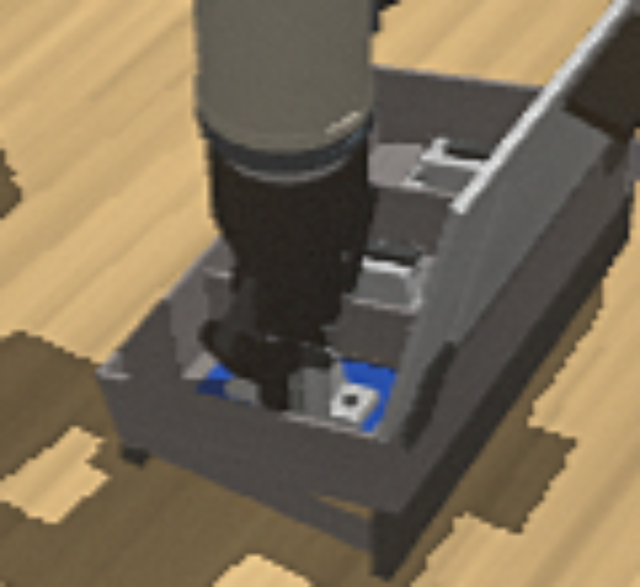

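The lock sits in the blue-pad pigeonhole (300,390) between the fingers and is bearing on the pad. Open partway, since the fingers would hit the walls fully open, then rise.

>>> drive_tool --pt "0 0 0 0" --pt "0 0 0 0" --pt "0 0 0 0" --pt "0 0 0 0" --pt "0 0 0 0" --pt "0 0 0 0" --jaw 0.55

```text
clock: 18.28
eef_pos: [536.8, -95.7, 64.3]
tcp_rot: [3.142, -0.0, 0.076]
contact_force: [0.5, -0.3, 1.3]
opening: 0.444
```

>>> drive_tool --pt "0 0 -0.5 0" --pt "0 0 -1 0" --pt "0 0 -2 0" --pt "0 0 -3 0" --pt "0 0 -4 0" --pt "0 0 -4 0" --pt "0 0 -4 0" --pt "-4 0 0 0" --pt "-4 0 0 0" --pt "-4 0 0 0" --pt "-4 0 0 0" --pt "0 0 0 0"

```text
clock: 19.28
eef_pos: [370.0, -107.1, 249.1]
tcp_rot: [-3.141, 0.004, 0.075]
contact_force: [0.4, 0.3, -0.6]
opening: 0.45
```

>>> drive_tool --pt "0 4 0 0" --pt "0 4 0 0" --pt "0 4 0 0" --pt "0 4 0 0" --pt "0 4 0 0" --pt "0 4 0 0" --pt "0 0 0 0" --pt "0 0 0 0"

```text
clock: 19.95
eef_pos: [395.1, -348.9, 249.8]
tcp_rot: [3.141, -0.0, 0.073]
contact_force: [-0.7, 1.1, -0.1]
opening: 0.45
```

```bash
python3 lid.py; python3 - <<'E'
from h import *
b,db=grab('top');a,da=grab('scene')
cv2.imwrite('pics/c8.png',np.hstack([cv2.resize(a[130:290,180:340,::-1],(400,400)),cv2.resize(b[130:250,200:320,::-1],(400,400))]))
P=pts('top',db);pi=b.astype(int);m=np.zeros(db.shape,bool);m[165:225,280:316]=1
m&=(pi.max(2)-pi.min(2)<25)&(pi.min(2)>110)&(db>0)
q=P[m].astype(np.float32);print(len(q),cv2.minAreaRect(q[:,:2].copy()),np.percentile(q[:,2],[2,50,98]))
E
```

```text
pts 451 lean past vertical 0.21642055449547518 lid 2.0494205544954753
[ 394.94458279 -347.44963068  249.63097672] [-0.60751678 -0.4910951  -0.11779066] 0.4520986977028963
151 ((536.1803588867188, -93.9427719116211), (76.15673828125, 22.838003158569336), 4.693794250488281) [36.52415466 62.930336   75.97679901]
```

View pics/c8.png

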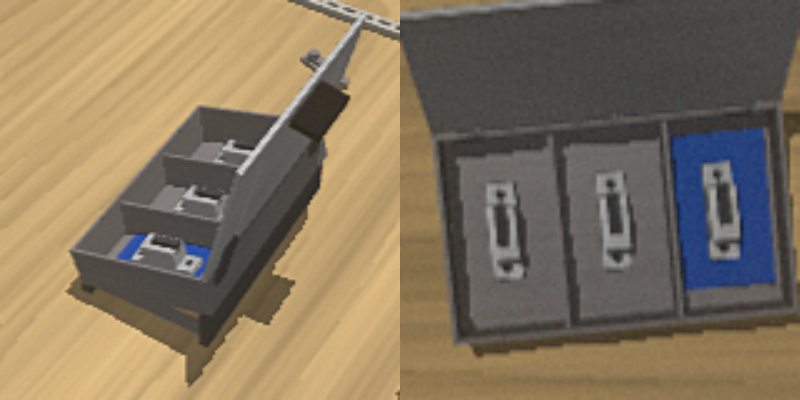

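The lock lies on its base in the middle of the blue pad (top crop (720,210)). The lid is on its stop, the other locks are unmoved, and the arm is clear. Handing in.

```bash
python3 -c "
from rig import job; print(job.sign_off())"
```

```text
the job is handed in; nothing more can be done
None
```

The lock is put away in the blue-pad pigeonhole, the lid is open on its stop, and I handed the job in at about 20 s of the 64 s. The sign-off gave no verdict.

- **Lid:** I gripped the black tab across its width so it could pivot in the pads, and followed the hinge arc. I then crept back until the stop was felt: a jump to about 16 N horizontal and 22 N vertical at the wrist. The lid read about 2.05 rad on release and again at the end.
- **Lock:** I picked up the silver lock and lowered it until it settled onto the sloping pad while still held. I then released it with the jaws part open.
- **Last checks:** The lock measured at (536, −94) mm, within about 4 mm of the pad's centre, lying on its base. The stocked locks and the restrictor look unmoved in the final view. The vent is only partly in that view, and I measured none of these four. The wrist force is near zero and the arm is clear.
- **Disagreements:** At the start the lid read about 0.08 rad ajar rather than shut, and was treated as such. The angle worked out from the tool position ran a few hundredths of a radian ahead of the camera's before the stop. I went by the camera and the felt contact.

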